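# Find the clamp knob that threads onto the tube rotator's spindle

## Task

The blue wheel of the tube rotator has lost its clamp knob: of the three knobs in the grey tray only one has the thread of the inclined spindle, so try them on the spindle, turning clockwise, until you find the one that bites, and screw it fully home against the wheel's hub. Put any knob that does not bite back in the tray; at the end the two others stand upright in the tray. Do not disturb the timer or the slide box.

Things in the scene. Friction and masses are not known exactly. Their poses are not given: they have to be found in the camera images.
- wheel: Blue wheel, 136 mm across, fixed on the off-white rotator's slope. Origin: centre of the hub's steel washer (46 mm), the seat for a knob's underside, about 83 mm above the worktop. z: spindle axis, outwards, leaning 30 degrees from vertical roughly towards the robot; x: up the slope, to the white mark. Its face is 4 mm below the seat; white clips 50 to 66 mm from the axis rise 7 mm above it.
- rotator: Fixed off-white wedge-shaped casing of the tube rotator, 160 mm deep, 148 mm wide; its top slopes 30 degrees up from 35 mm at the front edge (x = -80 mm, the side that looks roughly to the robot) to 127 mm at the back. Origin: centre of its underside; z up. The wheel is centred on its slope, 18 mm forward of the origin.
- spindle_tip (a point): Tip of the fixed steel spindle, on the wheel's z axis, 27 mm above the seat; axes as the wheel's. Core 14 mm across, tapered nose; coarse right-hand thread 26 mm across from the seat to 15 mm above it, 36 mm lead. It has one of two threads that differ in the number of starts. A knob that does not fit stops about 12 mm above the seat and never gets below 9 mm, however it is turned.
- wheel_mark (a point): Middle of the white mark on the wheel, 41 mm from the axis along wheel x. The knob that fits, offered with its white line towards the mark (15 degrees either way), slides straight on to about 8 mm above the seat; about 80 degrees more clockwise, seen from outside, bring it down to the seat (36 mm per turn, about 2 mm axial play, so press lightly while turning). Gravity and friction hold it there.
- tray: Fixed grey open tray, 116 x 250 mm, rim 8 mm high, wall and floor 4 mm thick. Origin: centre of its underside; y along its long side. Inside 108 x 242 mm; the knobs stand on its floor, in a row, about 76 mm between centres at the start.
- knob_black: Loose 12-sided clamp knob, black, 39 mm over flats, 35 high, 45 g, closed on top, hollow below (bore 28). Origin: centre of the open underside; z out of the top; x along the white line on top (square to a flat). Inside, 5.5 mm up, 5 mm pins point in to 8.5 mm from the axis, evenly spaced, one under the line. The knobs differ in colour and pin number; which one fits changes.
- knob_red: Loose 12-sided clamp knob, red, 39 mm over flats, 35 high, 45 g, closed on top, hollow below (bore 28). Origin: centre of the open underside; z out of the top; x along the white line on top (square to a flat). Inside, 5.5 mm up, 5 mm pins point in to 8.5 mm from the axis, evenly spaced, one under the line. The knobs differ in colour and pin number; which one fits changes.
- knob_yellow: Loose 12-sided clamp knob, yellow, 39 mm over flats, 35 high, 45 g, closed on top, hollow below (bore 28). Origin: centre of the open underside; z out of the top; x along the white line on top (square to a flat). Inside, 5.5 mm up, 5 mm pins point in to 8.5 mm from the axis, evenly spaced, one under the line. The knobs differ in colour and pin number; which one fits changes.
- timer: Loose bench timer, white with buttons, 62 x 66 x 20 mm; a bystander, leave it where it is. Origin: centre of its underside.
- slide_box: Loose green slide box, 33 x 85 x 24 mm; a bystander, leave it where it is. Origin: centre of its underside.
Not all that is in view belongs to the job. Of the things like the knob_yellow, leave any that is green or orange; of the rest the larger one is meant.

How it is judged:
On the way:
1. a knob is offered to the spindle: its axis over the spindle, its underside within 18 mm of the seat (((z of knob_black in the frame of wheel below 0.018 m and distance between knob_black and wheel below 0.02 m and angle between the z axis of knob_black and the z axis of wheel, either way round below 0.25 rad) or (z of knob_red in the frame of wheel below 0.018 m and distance between knob_red and wheel below 0.02 m and angle between the z axis of knob_red and the z axis of wheel, either way round below 0.25 rad) or (z of knob_yellow in the frame of wheel below 0.018 m and distance between knob_yellow and wheel below 0.02 m and angle between the z axis of knob_yellow and the z axis of wheel, either way round below 0.25 rad))), for 0.1 s.
At the end, for the whole second after the job is handed in: One knob is screwed home on the spindle: its underside within 2.5 mm of the seat, within 4 mm of the axis, its axis within 5 degrees of the spindle's; the two others stand upright (within 8 degrees) on the floor of the tray; all three are at rest (((z of knob_black in the frame of wheel between -0.002 and 0.0025 m and x of knob_black in the frame of wheel between -0.004 and 0.004 m and y of knob_black in the frame of wheel between -0.004 and 0.004 m and angle between the z axis of knob_black and the z axis of wheel, either way round below 0.09 rad and linear speed of each of knob_black, knob_red, knob_yellow below 0.02 m/s and x of knob_red in the frame of tray between -0.04 and 0.04 m and y of knob_red in the frame of tray between -0.107 and 0.107 m and z of each of knob_red, knob_yellow in the frame of tray below 0.008 m and angle between each of knob_red, knob_yellow's own z axis and vertical below 0.15 rad and x of knob_yellow in the frame of tray between -0.04 and 0.04 m and y of knob_yellow in the frame of tray between -0.107 and 0.107 m) or (z of knob_red in the frame of wheel between -0.002 and 0.0025 m and x of knob_red in the frame of wheel between -0.004 and 0.004 m and y of knob_red in the frame of wheel between -0.004 and 0.004 m and angle between the z axis of knob_red and the z axis of wheel, either way round below 0.09 rad and linear speed of each of knob_red, knob_black, knob_yellow below 0.02 m/s and x of knob_black in the frame of tray between -0.04 and 0.04 m and y of knob_black in the frame of tray between -0.107 and 0.107 m and z of each of knob_black, knob_yellow in the frame of tray below 0.008 m and angle between each of knob_black, knob_yellow's own z axis and vertical below 0.15 rad and x of knob_yellow in the frame of tray between -0.04 and 0.04 m and y of knob_yellow in the frame of tray between -0.107 and 0.107 m) or (z of knob_yellow in the frame of wheel between -0.002 and 0.0025 m and x of knob_yellow in the frame of wheel between -0.004 and 0.004 m and y of knob_yellow in the frame of wheel between -0.004 and 0.004 m and angle between the z axis of knob_yellow and the z axis of wheel, either way round below 0.09 rad and linear speed of each of knob_yellow, knob_black, knob_red below 0.02 m/s and x of knob_black in the frame of tray between -0.04 and 0.04 m and y of knob_black in the frame of tray between -0.107 and 0.107 m and z of each of knob_black, knob_red in the frame of tray below 0.008 m and angle between each of knob_black, knob_red's own z axis and vertical below 0.15 rad and x of knob_red in the frame of tray between -0.04 and 0.04 m and y of knob_red in the frame of tray between -0.107 and 0.107 m))); the robot touches nothing.
It fails at once if the timer or the slide box is moved by more than 20 mm (distance of any of timer, slide_box from where it was at the start of the episode above 0.02 m).
It also fails if it takes over 72 s, if anything falls off the work surface, if the arm or the gripper's body presses on something with over 40 N, if the wrist force passes 120 N, or if a joint passes its speed limit or range.

## Robot

A 7-joint arm with a two-finger parallel gripper is mounted at the origin on the work surface; the furniture and walls round the work are solid. World frame = base frame: x ahead of the robot, y to its left, z up, the work surface at z = 0. Lengths are in m, angles in rad, forces in N, time in s.
With the tool pointing down it reaches from about 0.425 to 0.925 m from the base axis. Payload 6.8 kg.
Tool frame: the origin (TCP) lies at the centre of the arm's flange, where the gripper is bolted on; the fingertips stand 182 mm ahead of it and the grasp point (between the pads) lies 163 mm ahead of it (bot.tip_extent is the distance from the TCP to the fingertips, in m); z points along the fingers, y is the line along which they close (so a half turn about z gives the same grasp; the last joint's range is limited). The gripper opens to 88 mm and grips with 3 to 60 N. Pads are 20 mm wide; open, the fingers measure 115 mm over their backs; the gripper's body (75 mm by 178 mm) begins 61 mm behind the grasp point.
Start: joints at [1.167, 0.477, 0.022, 1.555, -0.011, 1.109, -0.083], TCP at [0.197, -0.646, 0.405] pointing down, gripper open.
Joint ranges: [-2.96, 2.96], [-0.34, 2.1], [-1.41, 1.46], [0.24, 2.44], [-1.37, 4.51], [0.17, 1.92], [-2.96, 2.96]. Speed limits (rad/s): [2.39, 2.39, 3.14, 3.14, 3.14, 3.14, 3.14].

## Interface

Orientations are given as a unit quaternion [w, x, y, z].
In Python, from workcell import bot gives the robot as it stands.
- The arm moves only by the shell command python3 -m handwheel 'ROWS' [FORCE]. ROWS is a JSON object of lists of equal length, an entry for each row: "translation": the shift along the world's x, y, z in units of 25 mm (1.0 is 25 mm), a list of three; "turn": the turn, a rotation vector about the world's x, y, z in units of 6 degrees (1.0 is 6 degrees), a list of three; "fingers": the opening, from -1 (shut) to 1 (fully open). A call has 1 to 5 rows; each row shifts and turns the commanded pose from where the row before left it; what a row does not reach is not made up. A row lasts 1/12 s, in which the tool goes at most 41.7 mm and 7.16 degrees, less where a joint would pass 70% of its speed; a pose out of reach is approached as far as the arm can. A call is refused whole if a number of a shift passes 1 or a number of a turn 1, either way. A call with a gripper value outside its range is refused whole. The fingers move at their own pace and stop on an object; FORCE is the grip in N (left out, the last holds). Time passes only in rows, so rows that do not move let the fingers close. It gives the time, the measured TCP pose, the force, the opening and the grip force at its end, in the units of the state.
- bot.state(): the state, without advancing time (a new reading comes with each control period).
- bot.capture(name): name is "side" or "top" or "wrist"; returns a dict with "pixels" (400x640x3 uint8, red, green, blue), "range_z" (400x640 float32, m along the optical axis (not along the pixel's ray), 0 where there is no reading), "intrinsics" (3x3 intrinsics, pixels), "R" (3x3) and "t" (3): a world point X has camera coordinates R X + t; the wrist camera has in their place "T_tool_cam" (4x4, takes a point from camera to tool coordinates, whose origin is the TCP and whose axes are the flange's). Camera axes: x right, y down, z forward; pixel columns grow to the right and rows downward; lengths in m; the calibration is good to about 2 mm. A picture is of the moment at which its call begins: read the wrist's pose just before it.
- bot.close_job(): hands the job in; it is judged then, once.
Trained networks look in a picture, given as the dict that the camera call returned (one of the last four; its "shot" number tells which), for a name from the list of things; names that differ only in an ending like _2 or _b are one class to them, and where a whole thing is asked for, a point or a joint stands for the part that bears it (a point fixed in the world has none). Each returns a list of dicts, best first, with "score" (0 to 1); they miss things now and then, are a little off and sometimes report something else, mostly with a low value. They report only what shows in the picture. A call takes as long as a camera call. They do not tell look-alikes from the thing itself.
- bot.cut_out(target, picture): "region" (400x640 bool, what is visible of it) and "point" ([column, row] in pixels, amid what is visible of it).
- bot.tip_of(target, picture): "point" ([column, row] in pixels: a listed point, or the origin of a listed thing).
The state is a dict: "time_s": time; "joint_pos": joint angles; "joint_vel": joint speeds; "joint_efforts": joint torques, N m; "tcp_pos": TCP position; "eef_rot": TCP orientation; "contact_force": force on the tool from outside, world axes, zero at the start; "ft_torque": the same for the moment, N m; "grip_width": opening from 0.0 (shut) to 1.0 (fully open); "gripper_force": force on a finger pad.
Only numpy, scipy, OpenCV 4.12 (cv2) and the standard library are available. Lean on these libraries where they do the work, as an engineer would, in place of code of your own. Each camera call takes 0.05 s, during which the arm holds its last target. There are 200 camera calls.

## Working session

There is one attempt and no reset: what is moved stays moved. The work goes in short steps, Python scripts to look and compute and a shell command to move; the robot and the scene stay as the last step left them, time stands still between calls to the robot, and variables do not carry over. Pictures are saved under pics/ and viewed, at most 10 in all, crops included, and the job is handed in when it is done.

```bash
ls; mkdir -p pics; python3 - <<'E'
from workcell import bot
import cv2,numpy as np
print(bot.state())
ims=[]
for n in ["side","top"]:
    p=bot.capture(n); cv2.imwrite(f"pics/{n}0.png",p["pixels"][:,:,::-1])
    np.savez(f"pics/{n}0.npz",**{k:v for k,v in p.items() if isinstance(v,np.ndarray)})
    print(n,p["intrinsics"],p["R"],p["t"])
    for t in ["wheel","spindle_tip","wheel_mark","tray","knob_black","knob_red","knob_yellow","timer","slide_box"]:
        r=bot.tip_of(t,p); print(t,[(np.round(q["point"]).tolist(),round(q["score"],2)) for q in r])
E
```

```text
pics
{'time_s': 0.0, 'joint_pos': array([ 1.16689653,  0.47778725,  0.02234013,  1.55642939, -0.01148065,
        1.10928383, -0.08311197]), 'joint_vel': array([ 0.000159  ,  0.00062613, -0.00026904, -0.00106471, -0.00077235,
       -0.00175353,  0.00196625]), 'joint_efforts': array([-1.15002473e-03, -5.82850528e+01,  1.53440841e+00, -2.72602701e+01,
       -5.42269286e-02,  1.69049366e-02,  2.16582253e-04]), 'tcp_pos': array([ 0.19669428, -0.64542673,  0.40369938]), 'eef_rot': array([-8.65998543e-04,  9.89081004e-01,  1.47370198e-01, -2.04352968e-04]), 'contact_force': array([ 0.46722984, -0.82690594,  0.46047162]), 'ft_torque': array([ 0.04249515, -0.01071571,  0.0043281 ]), 'gripper_force': 0.0, 'grip_width': 1.002146319394328}
side [[510.1738928    0.         320.54478933]
 [  0.         510.1738928  199.28603983]
 [  0.           0.           1.        ]] [[-0.43273379 -0.90147713  0.00896971]
 [-0.39257203  0.17947004 -0.90204086]
 [ 0.81155941 -0.39386481 -0.43155745]] [0.19794788 0.24656133 1.09845545]
wheel []
spindle_tip []
wheel_mark []
tray [([322.0, 223.0], 0.58)]
knob_b
[... 249 characters left out ...]
70.0], 0.51)]
top [[361.81567987   0.         320.43862986]
 [  0.         361.81567987 201.06911976]
 [  0.           0.           1.        ]] [[-0.01392768 -0.99983361 -0.01177995]
 [-0.99608539  0.01490204 -0.0871311 ]
 [ 0.08729215  0.0105203  -0.9961272 ]] [0.04782082 0.4352229  1.08554662]
wheel [([447.0, 187.0], 0.64)]
spindle_tip [([445.0, 192.0], 0.85), ([439.0, 185.0], 0.29)]
wheel_mark [([459.0, 176.0], 0.95)]
tray [([330.0, 196.0], 0.86)]
knob_black [([358.0, 196.0], 0.44)]
knob_red [([330.0, 193.0], 0.52)]
knob_yellow [([349.0, 231.0], 0.63), ([305.0, 193.0], 0.62), ([198.0, 246.0], 0.59), ([329.0, 233.0], 0.47)]
timer [([301.0, 231.0], 0.71)]
slide_box [([240.0, 235.0], 0.54)]
```

```bash
python3 - <<'E'
import cv2
a=cv2.imread("pics/top0.png")[120:300,160:520]; b=cv2.imread("pics/side0.png")[150:330,130:490]
cv2.imwrite("pics/both.png",cv2.resize(cv2.vconcat([a,b]),None,fx=1.65,fy=1.65,interpolation=cv2.INTER_CUBIC))
E
```

```text
(no output)
```

View pics/both.png

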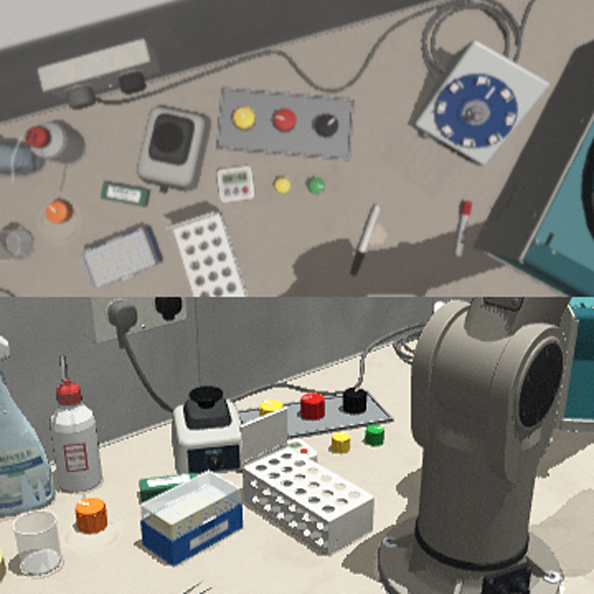

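In the top view there are three things like knob_yellow:
- The yellow knob in the tray, at about (307,191).
- A small yellow cap on the bench, at about (331,232).
- The green and orange caps, at about (352,232) and (195,248), which are excluded.

The tray one is the larger yellow, so it fits the description. Next I measure, and I'll confirm it in a crop.

```bash
cat > h.py <<'E'
import numpy as np,cv2
from scipy.spatial.transform import Rotation as Ro
def world(p,state=None):
    K=p["intrinsics"];z=p["range_z"];v,u=np.mgrid[:z.shape[0],:z.shape[1]]
    c=np.stack([(u-K[0,2])/K[0,0]*z,(v-K[1,2])/K[1,1]*z,z],-1)
    if "R" in p: return (c-p["t"])@p["R"]
    T=p["T_tool_cam"];c=c@T[:3,:3].T+T[:3,3]
    q=np.roll(state["eef_rot"],-1)
    return c@Ro.from_quat(q).as_matrix().T+state["tcp_pos"]
def hsv(p): return cv2.cvtColor(p["pixels"],cv2.COLOR_RGB2HSV)
def fitaxis(P):
    c=np.median(P,0);P=P[np.linalg.norm(P-c,axis=1)<.1]
    for _ in range(4):
        c=P.mean(0);n=np.linalg.svd(P-c,full_matrices=False)[2][2];d=(P-c)@n
        P=P[abs(d)<max(.003,2*np.std(d)) ]
    n*=np.sign(n[2]); return P,c,n
E
python3 - <<'E'
from h import *
for n in ["top","side"]:
    p=dict(np.load(f"pics/{n}0.npz"));W=world(p);H=hsv(p)
    h,s,v=[H[...,i].astype(int) for i in range(3)]
    masks=dict(yellow=(abs(h-26)<7)&(s>150)&(v>90),red=((h<6)|(h>174))&(s>140)&(v>70),black=(v<60),blue=(abs(h-113)<12)&(s>110))
    for k,m in masks.items():
        nn,l,st,ce=cv2.connectedComponentsWithStats(m.astype(np.uint8))
        for i in range(1,nn):
            if st[i,4]<60 or st[i,4]>9000: continue
            P=W[(l==i)&(p["range_z"]>0)]
            if len(P)<30: continue
            zt=np.percentile(P[:,2],90);T=P[abs(P[:,2]-zt)<.004]
            print(n,k,st[i,4],ce[i].round(),"top",T.mean(0).round(4),zt.round(4),np.ptp(T,0).round(3))
            if k=="blue" and st[i,4]>1000:
                Q,c,a=fitaxis(P); print("  plane",c,a,np.degrees(np.arccos(a[2])))
E
```

```text
top red 98 [333. 192.] top [0.4598 0.0036 0.0394] 0.0412 [0.034 0.033 0.007]
top red 72 [183. 203.] top [0.4251 0.4102 0.1603] 0.162 [0.025 0.024 0.008]
top red 929 [ 91. 237.] top [0.3367 0.6675 0.1344] 0.1359 [0.07  0.107 0.008]
top black 832 [628.  74.] top [ 0.8222 -0.8889  0.0879] 0.0881 [0.065 0.018 0.008]
top black 334 [30. 94.] top [0.5641 0.4919 0.6147] 0.6147 [0.011 0.01  0.008]
top black 2362 [600. 136.] top [ 0.5387 -0.5306  0.4516] 0.4511 [0.021 0.036 0.007]
top black 8575 [591. 244.] top [ 0.1829 -0.5799  0.3393] 0.3384 [0.071 0.079 0.008]
top black 242 [261. 203.] top [0.4276 0.2079 0.1041] 0.1056 [0.048 0.048 0.007]
top black 291 [568. 204.] top [ 0.4006 -0.5787  0.2206] 0.2212 [0.027 0.057 0.007]
top black 117 [531. 220.] top [ 0.3621 -0.4998  0.1991] 0.1998 [0.023 0.013 0.007]
top black 307 [545. 229.] top [ 0.3391 -0.518   0.2207] 0.2216 [0.051 0.021 0.007]
top black 114 [529. 233.] top [ 0.332  -0.4921  0.1987] 0.1998 [0.023 0.01  0.006]
top black 70 [568. 237.] top [ 0.3167 -0.585   0.1954] 0.1965 [0.038 0.015 0.005]
top black 330 [556. 262.] top [ 0.2592 -0.5386
[... 1806 characters left out ...]
 -0.0241  0.3219] 0.3219 [0.027 0.065 0.008]
side black 63 [223. 209.] top [0.4823 0.291  0.1212] 0.1228 [0.004 0.003 0.004]
side black 1035 [562. 209.] top [ 0.1276 -0.5672  0.1025] 0.1028 [0.086 0.149 0.008]
side black 209 [254. 210.] top [0.4237 0.2064 0.103 ] 0.1044 [0.057 0.052 0.007]
side black 196 [345. 213.] top [ 0.4451 -0.071   0.0376] 0.0385 [0.04  0.039 0.006]
side black 174 [254. 225.] top [0.3999 0.2211 0.077 ] 0.0784 [0.078 0.064 0.007]
side black 404 [259. 248.] top [0.3463 0.2246 0.0489] 0.0488 [0.02  0.075 0.008]
side black 932 [424. 315.] top [-0.0384  0.0351  0.0598] 0.0608 [0.127 0.123 0.007]
side blue 731 [244. 295.] top [0.1883 0.3082 0.0362] 0.0365 [0.064 0.137 0.008]
```

```bash
python3 -m handwheel '{"translation":[[0.8,1,0],[0.8,1,0],[0.8,1,0],[0.8,1,0],[0.8,1,0]],"turn":[[0,0,0],[0,0,0],[0,0,0],[0,0,0],[0,0,0]],"fingers":[1,1,1,1,1]}'
python3 -m handwheel '{"translation":[[0.6,1,0],[0.6,1,0],[0.6,1,0],[0,0,0]],"turn":[[0,0,0],[0,0,0],[0,0,0],[0,0,0]],"fingers":[1,1,1,1]}'
cat > cap.py <<'E'
import sys
from h import *
from workcell import bot
def cap(name,tag):
    s=bot.state();p=bot.capture(name)
    cv2.imwrite(f"pics/{tag}.png",p["pixels"][:,:,::-1])
    np.savez(f"pics/{tag}.npz",tcp_pos=s["tcp_pos"],eef_rot=s["eef_rot"],**{k:v for k,v in p.items() if isinstance(v,np.ndarray)})
    return s,p
E
python3 - <<'E'
from cap import *
s,p=cap("wrist","w1");print(s["tcp_pos"],s["eef_rot"],s["joint_pos"].round(2),p["T_tool_cam"])
for t in ["wheel","spindle_tip","wheel_mark"]:print(t,[(q["point"],q["score"]) for q in bot.tip_of(t,p)])
s,p=cap("top","t1")
for t in ["wheel","spindle_tip","wheel_mark"]:print(t,[(q["point"],q["score"]) for q in bot.tip_of(t,p)])
E
```

```text
time_s: 1.42
tcp_pos: [0.2975, -0.5195, 0.4048]
eef_rot: [0.0, 0.989, 0.147, 0.0]
contact_force: [0.2, -0.0, -0.2]
grip_width: 0.999
gripper_force: 0.0
time_s: 1.75
tcp_pos: [0.3457, -0.4406, 0.4049]
eef_rot: [-0.001, 0.988, 0.151, 0.001]
contact_force: [-0.2, 0.4, 0.1]
grip_width: 1.001
gripper_force: 0.0
[ 0.34572932 -0.44063791  0.40490685] [-0.00099741  0.98848317  0.15132326  0.00113657] [ 0.85  0.29 -0.07  1.83  0.02  1.02 -0.49] [[ 1.03867953e-04 -9.53230086e-01 -3.02245583e-01  8.29057663e-02]
 [ 9.99999710e-01 -1.29018040e-04  7.50554558e-04  9.64198244e-04]
 [-7.54446319e-04 -3.02245574e-01  9.53229796e-01  1.97784648e-02]
 [ 0.00000000e+00  0.00000000e+00  0.00000000e+00  1.00000000e+00]]
wheel []
spindle_tip [([203.2, 5.8], 0.72)]
wheel_mark []
wheel []
spindle_tip [([446.8, 191.8], 0.64), ([459.2, 178.8], 0.56)]
wheel_mark [([459.4, 177.2], 0.9)]
```

View pics/w1.png

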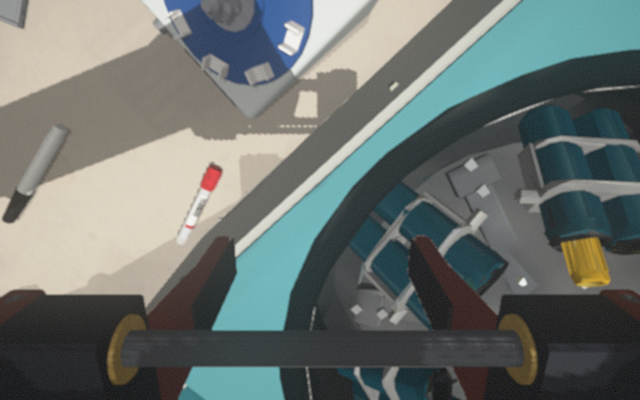

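The wrist view shows the wheel cut off at the top left, with its spindle at about (230,8), and an open centrifuge to the right. I move closer to see the whole wheel.

```bash
python3 -m handwheel '{"translation":[[0.2,1,0],[0.2,1,0],[0.2,1,0],[0.2,1,0],[0,0,0]],"turn":[[0,0,0],[0,0,0],[0,0,0],[0,0,0],[0,0,0]],"fingers":[1,1,1,1,1]}'
python3 - <<'E'
from cap import *
s,p=cap("wrist","w2");print(s["tcp_pos"],s["eef_rot"],s["joint_pos"].round(2))
for t in ["wheel","spindle_tip","wheel_mark","rotator"]:print(t,[(q["point"],q["score"]) for q in bot.tip_of(t,p)])
W=world(p,s);H=hsv(p);h,sa,v=[H[...,i].astype(int) for i in range(3)]
m=(abs(h-112)<12)&(sa>130)&(p["range_z"]>0)
nn,l,st,ce=cv2.connectedComponentsWithStats(m.astype(np.uint8));i=1+st[1:,4].argmax();print(st[i],ce[i])
P=W[(l==i)];Q,c,n=fitaxis(P);print(len(Q),c,n,np.degrees(np.arccos(n[2])))
# circle centre by min enclosing in plane
ex=np.array([0,0,1])-n*n[2];ex/=np.linalg.norm(ex);ey=np.cross(n,ex)
uv=np.stack([(Q-c)@ex,(Q-c)@ey],-1).astype(np.float32);(a,b),r=cv2.minEnclosingCircle(uv);print("enc",a,b,r)
C=c+a*ex+b*ey;print("centre face",C,"seat",C+.004*n)
E
```

```text
time_s: 2.57
tcp_pos: [0.3629, -0.3419, 0.4046]
eef_rot: [-0.001, 0.989, 0.15, 0.0]
contact_force: [0.2, 0.8, -0.2]
grip_width: 1.0
gripper_force: 0.0
[ 0.36290097 -0.34186698  0.4045956 ] [-9.87512804e-04  9.88738132e-01  1.49652578e-01  1.90489548e-04] [ 0.74  0.19 -0.13  1.96  0.03  0.99 -0.67]
wheel [([342.4, 59.7], 0.7)]
spindle_tip []
wheel_mark [([384.2, 25.3], 0.83)]
rotator [([349.3, 56.6], 0.59)]
[ 274    0  148  131 7873] [352.16321605  42.40759558]
7761 [ 0.47754735 -0.33072632  0.08684496] [-0.42058993  0.26449796  0.86783924] 29.79149239875537
enc -0.012206620536744595 -0.005845341831445694 0.0662916749715805
centre face [ 0.46546803 -0.33003509  0.08078016] seat [ 0.46378567 -0.3289771   0.08425152]
```

View pics/w2.png

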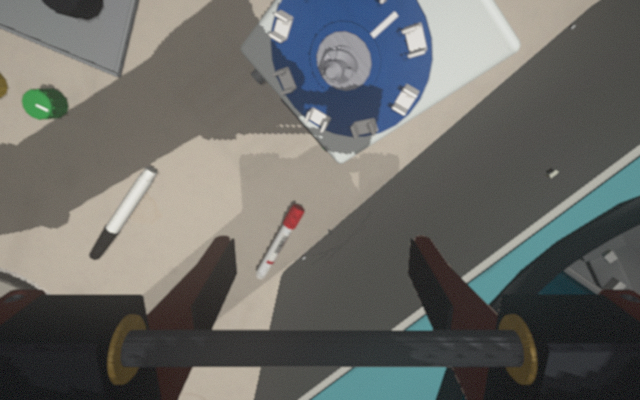

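The wheel is at top centre: washer at about (345,60), mark at (384,25). The plane fit gives a 29.8° lean and agrees with the text. Next, over the tray.

```bash
python3 -m handwheel '{"translation":[[0.1,1,0],[0.1,1,0],[0.1,1,0],[0.1,1,0],[0.1,1,0]],"turn":[[0,0,-0.5],[0,0,-0.5],[0,0,-0.5],[0,0,-0.5],[0,0,-0.5]],"fingers":[1,1,1,1,1]}'
python3 -m handwheel '{"translation":[[0.1,1,0],[0.1,1,0],[0.1,1,0],[0.1,1,0],[0.1,1,0]],"turn":[[0,0,0],[0,0,0],[0,0,0],[0,0,0],[0,0,0]],"fingers":[1,1,1,1,1]}'
python3 -m handwheel '{"translation":[[0.1,1,-1],[0.1,1,-1],[0.1,1,-1],[0.1,0.7,-1],[0,0,0]],"turn":[[0,0,0],[0,0,0],[0,0,0],[0,0,0],[0,0,0]],"fingers":[1,1,1,1,1]}'
cat > knobs.py <<'E'
from h import *
def knobs(s,p):
    """top-disc centre and white-line yaw of each knob"""
    W=world(p,s);H=hsv(p);h,sa,v=[H[...,i].astype(int) for i in range(3)];out={}
    reg=(W[...,2]>.033)&(W[...,2]<.046)&(p["range_z"]>0)
    nn,l,st,ce=cv2.connectedComponentsWithStats(reg.astype(np.uint8))
    for i in range(1,nn):
        if st[i,4]<300: continue
        m=l==i;P=W[m];c0=np.median(P[:,:2],0)
        if np.hypot(*c0)>.7: continue
        hh=np.median(h[m&(sa>110)]) if (m&(sa>110)).sum()>30 else -1
        (a,b),r=cv2.minEnclosingCircle(P[:,:2].astype(np.float32))
        wl=m&(sa<90)&(v>np.percentile(v[m&(sa<90)],60) if (m&(sa<90)).any() else False)&(v>130)
        L=W[wl][:,:2]; yaw=None
        if len(L)>8:
            d=L.mean(0)-np.array([a,b]);e=np.linalg.svd(L-L.mean(0))[2][0] if len(L)<5000 else d
            e=e*np.sign(e@d); yaw=np.degrees(np.arctan2(e[1],e[0])); yaw=(yaw.round(1),np.degrees(np.arctan2(d[1],d[0])).round(1),np.hypot(*d).round(4))
        print("hue",hh,"px",ce[i].round(),"n",st[i,4],"c",round(a,4),round(b,4),"r",round(r,4),"z",np.median(P[:,2]).round(4),"line",yaw,len(L))
E
python3 - <<'E'
from cap import *; from knobs import knobs
s,p=cap("wrist","w3");print(s["tcp_pos"],s["eef_rot"],s["joint_pos"].round(2));knobs(s,p)
E
```

```text
time_s: 3.23
tcp_pos: [0.3741, -0.2208, 0.4046]
eef_rot: [0.0, 1.0, 0.014, 0.0]
contact_force: [0.5, -0.2, 0.2]
grip_width: 0.998
gripper_force: 0.0
time_s: 3.65
tcp_pos: [0.387, -0.0956, 0.4048]
eef_rot: [0.0, 1.0, 0.016, 0.0]
contact_force: [1.0, -0.7, 0.6]
grip_width: 1.0
gripper_force: 0.0
time_s: 4.07
tcp_pos: [0.3962, -0.0012, 0.3014]
eef_rot: [-0.001, 1.0, 0.019, -0.003]
contact_force: [0.5, -0.1, -0.1]
grip_width: 1.004
gripper_force: 0.0
[ 0.39616595 -0.0012229   0.30144031] [-8.95879873e-04  9.99822918e-01  1.86029771e-02 -2.69417205e-03] [ 0.25  0.2  -0.44  2.26  0.13  0.71 -1.81]
hue -1 px [ 89. 146.] n 3042 c 0.4137 0.193 r 0.0757 z 0.0396 line None 3
hue 23.0 px [206.  96.] n 2931 c 0.467 0.0782 r 0.0213 z 0.0388 line (np.float64(22.7), np.float64(21.2), np.float64(0.0082)) 59
hue 1.0 px [318. 107.] n 2779 c 0.462 0.0034 r 0.021 z 0.0389 line (np.float64(71.6), np.float64(70.9), np.float64(0.0083)) 79
hue -1 px [429. 128.] n 2721 c 0.4509 -0.0733 r 0.0212 z 0.039 line (np.float64(-52.1), np.float64(-55.5), np.float64(0.0099)) 154
```

View pics/w3.png

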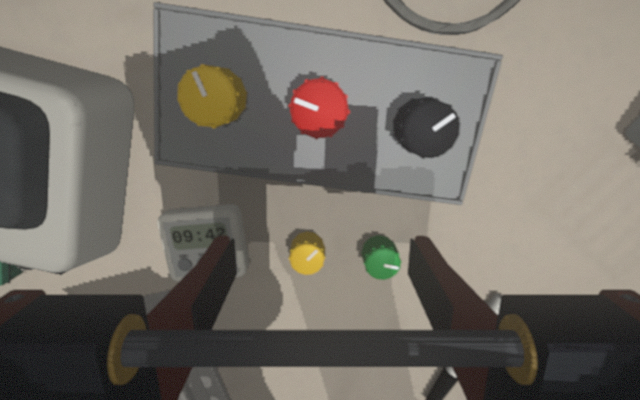

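The wrist view shows the tray knobs at yellow (208,96), red (318,107) and black (428,127). The tray yellow is clearly larger than the loose yellow at (307,260), so it is the one meant, and green (382,260) is excluded. I grasp black first because it is nearest the wheel.

```bash
python3 -m handwheel '{"translation":[[0.73,-0.96,0],[0.73,-0.96,0],[0.73,-0.96,0],[0,0,-1],[0,0,-1]],"turn":[[0,0,0.35],[0,0,0.35],[0,0,0],[0,0,0],[0,0,0]],"fingers":[0.4,0.4,0.4,0.4,0.4]}' 20
python3 - <<'E'
from cap import *; from knobs import knobs
s,p=cap("wrist","w4");print(s["tcp_pos"],s["eef_rot"],s["joint_pos"].round(2),s["grip_width"]);knobs(s,p)
E
```

```text
time_s: 4.53
tcp_pos: [0.4538, -0.0792, 0.2562]
eef_rot: [0.001, 0.999, 0.05, 0.003]
contact_force: [0.2, 0.3, 0.3]
grip_width: 0.707
gripper_force: 0.0
[ 0.453774   -0.07919142  0.25624772] [0.00115844 0.99873321 0.05021606 0.00299812] [ 0.34  0.37 -0.35  2.16  0.21  0.64 -1.64] 0.7070377088763863
hue 26.0 px [ 55. 182.] n 3768 c 0.4673 0.0778 r 0.0213 z 0.0388 line (np.float64(29.3), np.float64(12.1), np.float64(0.0068)) 150
hue 1.0 px [183. 201.] n 3436 c 0.4624 0.0034 r 0.0212 z 0.0389 line (np.float64(74.3), np.float64(68.6), np.float64(0.0104)) 104
hue -1 px [605. 246.] n 3656 c 0.466 -0.266 r 0.0371 z 0.0396 line (np.float64(-137.8), np.float64(140.5), np.float64(0.0211)) 1434
hue -1 px [309. 230.] n 3146 c 0.4515 -0.0734 r 0.021 z 0.039 line None 5
```

```bash
python3 -m handwheel '{"translation":[[0,0,0],[0,0,0]],"turn":[[0,0,0],[0,0,0]],"fingers":[0.4,0.4]}'
```

```text
time_s: 4.75
tcp_pos: [0.4518, -0.0762, 0.2557]
eef_rot: [0.0, 0.999, 0.053, 0.0]
contact_force: [0.6, -0.3, 0.1]
grip_width: 0.695
gripper_force: 0.0
```

```bash
python3 -m handwheel '{"translation":[[0,0.12,-0.9],[0,0,-0.9],[0,0,-0.75],[0,0,0],[0,0,0]],"turn":[[0,0,0],[0,0,0],[0,0,0],[0,0,0],[0,0,0]],"fingers":[0.4,0.4,0.4,0.4,-0.5]}'
python3 -m handwheel '{"translation":[[0,0,0],[0,0,0],[0,0,0],[0,0,0]],"turn":[[0,0,0],[0,0,0],[0,0,0],[0,0,0]],"fingers":[-0.5,-0.5,-0.5,-0.5]}'
```

```text
time_s: 5.17
tcp_pos: [0.452, -0.0723, 0.192]
eef_rot: [0.0, 0.999, 0.054, 0.0]
contact_force: [0.1, -0.6, -0.3]
grip_width: 0.651
gripper_force: 0.0
time_s: 5.5
tcp_pos: [0.4522, -0.0723, 0.1923]
eef_rot: [0.0, 0.999, 0.054, 0.001]
contact_force: [-1.1, -0.1, 9.1]
grip_width: 0.442
gripper_force: 20.0
```

```bash
cat > plan.py <<'E'
import sys
from h import *
from workcell import bot
SEAT=np.array([.4638,-.3290,.0843]);N=np.array([-.4206,.2645,.8678])
def wheelR():
    n=N/np.linalg.norm(N);x=np.array([0,0,1])-n*n[2];x/=np.linalg.norm(x);return np.stack([x,np.cross(n,x),n],-1)
def target(delta,h,cw,gh,dx=0,dy=0):
    """TCP pose: knob underside h above the seat, turned cw deg; delta = line yaw minus tool-x yaw at grasp (deg), gh = TCP height over underside; dx,dy = knob centre in tool axes"""
    Rw=wheelR();Rk=Rw@Ro.from_euler("z",-cw,degrees=True).as_matrix()
    # knob in tool: tool z=-knob z; with tool x at yaw 0 (down): Rt=diag(1,-1,-1), Rk=Rz(delta)
    Rkt=np.diag([1,-1,-1.])@Ro.from_euler("z",delta,degrees=True).as_matrix()
    Rt=Rk@Rkt.T
    return SEAT+Rw[:,2]*h-Rt@np.array([dx,dy,gh]),Rt
def show(T):
    s=bot.state();R=Ro.from_quat(np.roll(s["eef_rot"],-1))
    print("move units",((T[0]-s["tcp_pos"])/.025).round(2),"turn units",(np.degrees((Ro.from_matrix(T[1])*R.inv()).as_rotvec())/6).round(2),"tgt",T[0].round(3),"j",s["joint_pos"].round(2),"F",s["contact_force"].round(1))
if __name__=="__main__": show(target(*map(float,sys.argv[1:])))
E
python3 -m handwheel '{"translation":[[0,0,1],[0,0,1],[0,0,1],[0,-0.5,1],[0,-1,0]],"turn":[[0,0,0],[0,0,0],[0,0,0],[0,0,0],[0,0,0]],"fingers":[-0.5,-0.5,-0.5,-0.5,-0.5]}'
python3 plan.py -60 0.07 0 0.188
```

```text
time_s: 5.92
tcp_pos: [0.4534, -0.1077, 0.2959]
eef_rot: [0.0, 0.998, 0.056, 0.004]
contact_force: [0.9, -0.3, 0.0]
grip_width: 0.447
gripper_force: 20.0
move units [-3.92 -6.12  0.49] turn units [-3.41 -3.58  3.47] tgt [ 0.355 -0.261  0.308] j [ 0.42  0.31 -0.37  2.12  0.17  0.73 -1.52] F [ 0.9 -0.3  0. ]
```

```bash
python3 -m handwheel '{"translation":[[-0.56,-0.88,0.2],[-0.56,-0.88,0.2],[-0.56,-0.88,0.1],[-0.56,-0.88,0],[-0.56,-0.88,0]],"turn":[[-0.49,-0.51,0.5],[-0.49,-0.51,0.5],[-0.49,-0.51,0.5],[-0.49,-0.51,0.5],[-0.49,-0.51,0.5]],"fingers":[-0.5,-0.5,-0.5,-0.5,-0.5]}'
python3 -m handwheel '{"translation":[[-0.56,-0.86,0],[-0.56,-0.86,0],[0,0,0],[0,0,0]],"turn":[[-0.48,-0.51,0.48],[-0.48,-0.51,0.48],[0,0,0],[0,0,0]],"fingers":[-0.5,-0.5,-0.5,-0.5]}'
python3 plan.py -60 0.07 0 0.188
cat > wheel.py <<'E'
from cap import *
def run(tag):
    s,p=cap("wrist",tag);W=world(p,s);H=hsv(p);h,sa,v=[H[...,i].astype(int) for i in range(3)]
    m=(abs(h-112)<12)&(sa>130)&(p["range_z"]>0)
    nn,l,st,ce=cv2.connectedComponentsWithStats(m.astype(np.uint8));i=1+st[1:,4].argmax()
    Q,c,n=fitaxis(W[l==i]);print("blue",st[i],"n",n.round(4),np.degrees(np.arccos(n[2])).round(2))
    ex=np.array([0,0,1])-n*n[2];ex/=np.linalg.norm(ex);ey=np.cross(n,ex)
    u=(W-c)@ex;w=(W-c)@ey;d=(W-c)@n
    uv=np.stack([u[l==i],w[l==i]],-1).astype(np.float32);(a,b),r=cv2.minEnclosingCircle(uv);C=c+a*ex+b*ey;print("enc r",round(r,4),"seat",(C+.004*n).round(4))
    for t in ["wheel","spindle_tip","wheel_mark"]:print(t,[(q["point"],round(q["score"],2)) for q in bot.tip_of(t,p)][:2])
    return s,p,W
E
python3 -c "from wheel import run;run('w5')"
```

```text
time_s: 6.33
tcp_pos: [0.3807, -0.2205, 0.3044]
eef_rot: [0.136, 0.965, 0.183, 0.127]
contact_force: [0.0, -0.6, 0.3]
grip_width: 0.442
gripper_force: 20.0
time_s: 6.67
tcp_pos: [0.3584, -0.2554, 0.3034]
eef_rot: [0.176, 0.947, 0.216, 0.162]
contact_force: [-0.2, -0.1, 0.3]
grip_width: 0.443
gripper_force: 20.0
move units [-0.13 -0.21  0.19] turn units [-0.18 -0.3   0.36] tgt [ 0.355 -0.261  0.308] j [ 0.76  0.18 -0.33  2.34  0.69  0.2  -1.33] F [-0.2 -0.1  0.3]
blue [ 262  102  165  142 7673] n [-0.412   0.2646  0.8719] 29.32
enc r 0.0653 seat [ 0.4733 -0.3279  0.0887]
wheel [([333.3, 200.0], 0.61)]
spindle_tip []
wheel_mark [([385.4, 169.5], 0.88)]
```

View pics/w5.png

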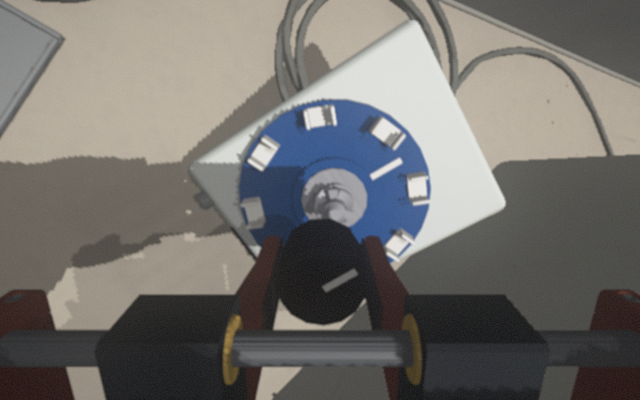

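The picture shows the wheel with its washer at (333,197) and mark at (386,168). The black knob is held at (325,272) with its line nearly parallel to the mark direction. I refine the axis with fixed-radius circle fits.

```bash
cat > axis.py <<'E'
from h import *
from scipy.optimize import least_squares
def axis(tag,use_n=None):
    p=dict(np.load(f"pics/{tag}.npz"));W=world(p,p);H=hsv(p);h,sa,v=[H[...,i].astype(int) for i in range(3)]
    m=(abs(h-112)<12)&(sa>130)&(p["range_z"]>0)
    nn,l,st,ce=cv2.connectedComponentsWithStats(m.astype(np.uint8));i=1+st[1:,4].argmax()
    Q,c,n=fitaxis(W[l==i])
    ex=np.array([0,0,1])-n*n[2];ex/=np.linalg.norm(ex);ey=np.cross(n,ex)
    M=(l==i).astype(np.uint8)
    hull=cv2.convexHull(np.vstack(cv2.findContours(M,0,1)[0]));full=np.zeros_like(M);cv2.drawContours(full,[hull],-1,1,1)
    e=full.astype(bool)&(cv2.dilate(M,np.ones((3,3)))>0)&(p["range_z"]>0)
    e[:3]=False
    # rays intersect fitted plane
    def onplane(mask,off):
        K=p["intrinsics"];v,u=np.nonzero(mask);r=np.stack([(u-K[0,2])/K[0,0],(v-K[1,2])/K[1,1],np.ones(len(u))],-1)
        T=p["T_tool_cam"];R=Ro.from_quat(np.roll(p["eef_rot"],-1)).as_matrix()
        d=r@T[:3,:3].T@R.T;o=R@T[:3,3]+p["tcp_pos"];t=((c+off*n-o)@n)/(d@n);X=o+t[:,None]*d-c;return np.stack([X@ex,X@ey],-1)
    P=onplane(e,0)
    f=least_squares(lambda q:np.hypot(*(P-q[:2]).T)-q[2],[0,0,.068],loss="soft_l1",f_scale=.0007);a,b,r=f.x
    C=c+a*ex+b*ey;print(tag,"rim fit r",r.round(4),"n",n.round(4),"seat",(C+.004*n).round(4),"face z->",len(P))
    d=(W-C)@n;rad=np.linalg.norm(W-C-d[...,None]*n,axis=-1)
    # inner boundary of blue = hub/washer; spindle top
    sp=(d>.02)&(d<.032)&(rad<.02);S=W[sp]
    if sp.any(): S0=S.mean(0)-C;print("  spindle top pts",sp.sum(),"off x,y",(S0@ex).round(4),(S0@ey).round(4),"h",np.percentile(d[sp],95).round(4)-.004)
    ring=(d>.002)&(d<.007)&(rad<.03)
    print("  washer height",np.median(d[ring]).round(4),ring.sum())
    mk=(rad>.03)&(rad<.048)&(sa<60)&(v>130)&(abs(d)<.004)
    if mk.any():
        S=W[mk]-C;print("  mark az",np.degrees(np.arctan2((S@ey).mean(),(S@ex).mean())).round(1))
    return C,n
for t in ["w2","w5"]: axis(t)
E
python3 axis.py
```

```text
w2 rim fit r 0.0636 n [-0.4206  0.2645  0.8678] seat [ 0.4644 -0.3305  0.085 ] face z-> 85
  spindle top pts 313 off x,y -0.0006 0.0015 h 0.0272
  washer height 0.0032 2371
  mark az 1.4
w5 rim fit r 0.0652 n [-0.412   0.2646  0.8719] seat [ 0.464  -0.3268  0.0839] face z-> 103
  spindle top pts 372 off x,y 0.001 0.0008 h 0.027
  washer height 0.0031 2515
  mark az -0.6
```

```bash
sed -i 's/^SEAT=.*/SEAT=np.array([.4648,-.3283,.0844]);N=np.array([-.4175,.2645,.8693])/' plan.py
python3 plan.py -60 0.035 0 0.188; python3 plan.py -60 0.035 20 0.188; python3 plan.py -60 0.035 -10 0.188
```

```text
move units [ 0.43 -0.66 -1.01] turn units [-0.16 -0.27  0.25] tgt [ 0.372 -0.269  0.278] j [ 0.75  0.18 -0.33  2.34  0.69  0.2  -1.33] F [ 0.9 -0.1 -0.8]
move units [ 0.43 -0.66 -1.01] turn units [ 1.18 -1.14 -2.67] tgt [ 0.372 -0.269  0.278] j [ 0.75  0.18 -0.33  2.34  0.69  0.2  -1.33] F [ 0.9 -0.1 -0.8]
move units [ 0.43 -0.66 -1.01] turn units [-0.83  0.17  1.72] tgt [ 0.372 -0.269  0.278] j [ 0.75  0.18 -0.33  2.34  0.69  0.2  -1.33] F [ 0.9 -0.1 -0.8]
```

```bash
python3 -m handwheel '{"translation":[[0.2,-0.2,-0.1],[0.15,-0.24,-0.45],[0.1,-0.2,-0.45],[0,0,0],[0,0,0]],"turn":[[-0.1,-0.15,0.15],[-0.06,-0.12,0.1],[0,0,0],[0,0,0],[0,0,0]],"fingers":[-0.5,-0.5,-0.5,-0.5,-0.5]}'
python3 plan.py -60 0.035 0 0.188;python3 plan.py -60 0.014 0 0.188
```

```text
time_s: 7.28
tcp_pos: [0.37, -0.2672, 0.2818]
eef_rot: [0.183, 0.94, 0.229, 0.173]
contact_force: [0.7, 0.2, 0.1]
grip_width: 0.443
gripper_force: 20.0
move units [ 0.07 -0.09 -0.14] turn units [-0.02 -0.08  0.06] tgt [ 0.372 -0.269  0.278] j [ 0.86  0.26 -0.43  2.32  1.13  0.17 -1.71] F [0.7 0.2 0.1]
move units [ 0.42 -0.31 -0.87] turn units [-0.02 -0.08  0.06] tgt [ 0.38  -0.275  0.26 ] j [ 0.86  0.26 -0.43  2.32  1.13  0.17 -1.71] F [0.7 0.2 0.1]
```

```bash
python3 -m handwheel '{"translation":[[0.15,-0.1,-0.3],[0.12,-0.1,-0.3],[0.12,-0.1,-0.26],[0,0,0],[0,0,0]],"turn":[[0,-0.04,0.03],[0,-0.04,0.03],[0,0,0],[0,0,0],[0,0,0]],"fingers":[-0.5,-0.5,-0.5,-0.5,-0.5]}'
python3 plan.py -60 0.014 0 0.188;python3 plan.py -60 0.008 0 0.188
```

```text
time_s: 7.7
tcp_pos: [0.3794, -0.275, 0.2609]
eef_rot: [0.184, 0.939, 0.231, 0.177]
contact_force: [0.9, 0.1, -0.8]
grip_width: 0.442
gripper_force: 20.0
move units [ 0.04  0.01 -0.04] turn units [-0.01  0.    0.01] tgt [ 0.38  -0.275  0.26 ] j [ 0.88  0.32 -0.45  2.31  1.49  0.18 -2.04] F [ 0.9  0.1 -0.8]
move units [ 0.14 -0.06 -0.24] turn units [-0.01  0.    0.01] tgt [ 0.383 -0.276  0.255] j [ 0.88  0.32 -0.45  2.31  1.49  0.18 -2.04] F [ 0.9  0.1 -0.8]
```

```bash
python3 -m handwheel '{"translation":[[0.07,-0.03,-0.12],[0.07,-0.03,-0.12],[0.05,-0.03,-0.1],[0,0,0],[0,0,0]],"turn":[[0,0,0],[0,0,0],[0,0,0],[0,0,0],[0,0,0]],"fingers":[-0.5,-0.5,-0.5,-0.5,-0.5]}'
python3 plan.py -60 0.008 0 0.188
```

```text
time_s: 8.12
tcp_pos: [0.3841, -0.2763, 0.2533]
eef_rot: [0.184, 0.939, 0.231, 0.178]
contact_force: [-4.4, 6.7, 11.9]
grip_width: 0.447
gripper_force: 20.0
move units [-0.04 -0.01  0.06] turn units [-0.01  0.02 -0.01] tgt [ 0.383 -0.276  0.255] j [ 0.89  0.35 -0.47  2.31  1.59  0.19 -2.14] F [-4.4  6.7 11.9]
```

```bash
cat > top.py <<'E'
import sys
from cap import *
from plan import SEAT,wheelR
def run(tag):
    s,p=cap("wrist",tag);W=world(p,s);R=wheelR();L=(W-SEAT)@R;ok=p["range_z"]>0
    r=np.hypot(L[...,0],L[...,1]);H=hsv(p)
    f=ok&(r>.03)&(r<.066)&(abs(L[...,2]+.004)<.004)&(abs(H[...,0].astype(int)-112)<12)&(H[...,1]>130)
    f0=np.median(L[f][:,2]) if f.sum()>50 else np.nan
    t=ok&(r<.024)&(L[...,2]>.028)&(L[...,2]<.075)
    zt=np.percentile(L[t][:,2],50);T=t&(abs(L[...,2]-zt)<.003)
    P=L[T];(a,b),rr=cv2.minEnclosingCircle(P[:,:2].astype(np.float32))
    A=np.c_[P[:,:2],np.ones(len(P))];q=np.linalg.lstsq(A,P[:,2],rcond=None)[0]
    white=T&(H[...,1]<90)&(H[...,2]>140);w=L[white][:,:2]-[a,b]
    az=np.degrees(np.arctan2(*w.mean(0)[::-1])).round(1) if len(w)>8 else None
    print("face",f0.round(4),f.sum(),"top",zt.round(4),"h",(zt-f0-.004-.035).round(4),"centre",round(a,4),round(b,4),"r",round(rr,4),"tilt deg",np.degrees(q[:2]).round(1),"line az",az,len(w))
if __name__=="__main__": run(sys.argv[1])
E
python3 top.py w6
```

```text
face -0.0041 10447 top 0.0448 h 0.0099 centre 0.0009 0.0015 r 0.0232 tilt deg [-3.3 -4.8] line az None 0
```

View pics/w6.png

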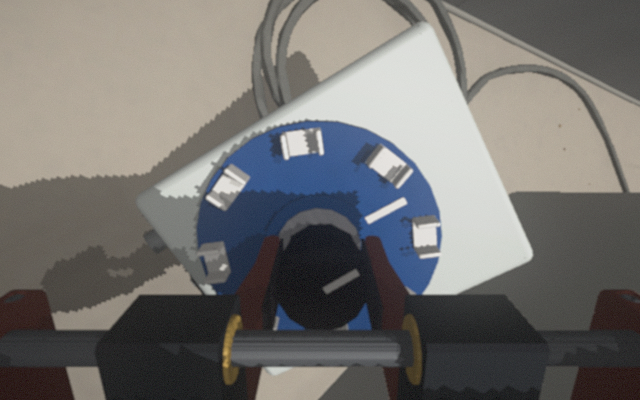

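The knob sits over the spindle at (320,275) with its line towards the mark, and h≈10 mm does not settle it. I turn clockwise with light pressure and watch the height.

```bash
python3 -m handwheel '{"translation":[[0.008,-0.005,-0.017],[0.008,-0.005,-0.017],[0.008,-0.005,-0.017],[0.008,-0.005,-0.017],[0.008,-0.005,-0.017]],"turn":[[0.417,-0.264,-0.869],[0.417,-0.264,-0.869],[0.417,-0.264,-0.869],[0.417,-0.264,-0.869],[0.417,-0.264,-0.869]],"fingers":[-0.5,-0.5,-0.5,-0.5,-0.5]}'
python3 plan.py -60 0.005 30 0.188;python3 top.py w7; python3 -c "
from workcell import bot;print(bot.state()['ft_torque'])"
```

```text
time_s: 8.58
tcp_pos: [0.3847, -0.2774, 0.2515]
eef_rot: [0.132, 0.966, -0.022, 0.22]
contact_force: [-8.7, 5.7, 14.2]
grip_width: 0.443
gripper_force: 20.0
move units [-0.02  0.    0.03] turn units [-0.01  0.02  0.03] tgt [ 0.384 -0.277  0.252] j [ 0.96  0.37 -0.55  2.3   1.59  0.23 -2.66] F [-8.7  5.7 14.2]
face -0.0041 11059 top 0.0433 h 0.0084 centre 0.0015 0.0009 r 0.0233 tilt deg [-5.8 -3. ] line az None 0
[0.95412658 0.18962448 0.29158436]
```

```bash
python3 -m handwheel '{"translation":[[0,0,0],[0,0,0],[0,0,0],[0,0,0]],"turn":[[0,0,0],[0,0,0],[0,0,0],[0,0,0]],"fingers":[0.4,0.4,0.4,0.4]}'
python3 top.py w8
python3 -m handwheel '{"translation":[[0,0,0],[0,0,0],[0,0,0],[0,0,0],[0,0,0]],"turn":[[-0.417,0.264,0.869],[-0.417,0.264,0.869],[-0.417,0.264,0.869],[-0.417,0.264,0.869],[-0.417,0.264,0.869]],"fingers":[0.4,0.4,0.4,0.4,0.4]}'
python3 -m handwheel '{"translation":[[0,0,0],[0,0,0],[0,0,0],[0,0,0],[0,0,0]],"turn":[[-0.417,0.264,0.869],[-0.417,0.264,0.869],[-0.417,0.264,0.869],[-0.417,0.264,0.869],[-0.417,0.264,0.869]],"fingers":[0.4,0.4,0.4,0.4,0.4]}'
python3 plan.py -60 0.005 -30 0.188; python3 top.py w9
python3 - <<'E'
import cv2;a=[cv2.imread(f"pics/{n}.png")[150:400,130:510] for n in("w8","w9")];cv2.imwrite("pics/c89.png",cv2.hconcat(a))
E
```

```text
time_s: 8.97
tcp_pos: [0.3848, -0.2786, 0.2503]
eef_rot: [0.132, 0.967, -0.021, 0.219]
contact_force: [0.5, 0.1, -0.0]
grip_width: 0.689
gripper_force: 0.0
face -0.0041 11511 top 0.0414 h 0.0066 centre 0.001 -0.0061 r 0.02 tilt deg [-3.2  4.8] line az None 0
time_s: 9.43
tcp_pos: [0.3847, -0.2786, 0.2499]
eef_rot: [0.185, 0.938, 0.232, 0.177]
contact_force: [0.3, 1.0, 0.2]
grip_width: 0.701
gripper_force: 0.0
time_s: 9.85
tcp_pos: [0.3847, -0.2786, 0.2499]
eef_rot: [0.224, 0.846, 0.467, 0.123]
contact_force: [-0.2, 0.6, 0.1]
grip_width: 0.703
gripper_force: 0.0
move units [-0.02  0.05  0.09] turn units [ 0.01 -0.01 -0.03] tgt [ 0.384 -0.277  0.252] j [ 0.89  0.36 -0.46  2.3   1.62  0.19 -1.63] F [-0.2  0.6  0.1]
face -0.0042 10751 top 0.0414 h 0.0066 centre 0.0001 -0.0065 r 0.0204 tilt deg [-1.5  2.6] line az None 3
```

View pics/c89.png

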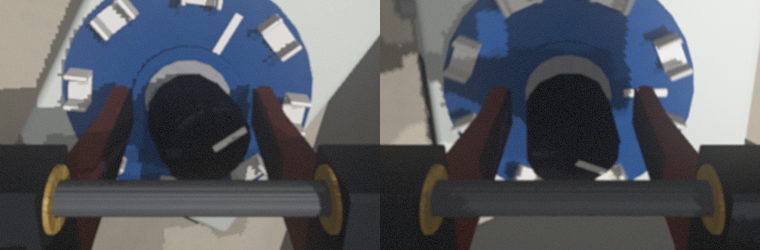

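After letting go, the knob stands about 6.6 mm above the seat. That is below the 9 mm a wrong knob cannot pass, so black seems to bite. In the picture it sits over the washer at about (195,135) in the left crop. I re-grip 60° further round and keep turning.

```bash
python3 -m handwheel '{"translation":[[-0.05,0.03,0.1],[0,0,0],[0,0,0],[0,0,0],[0,0,0]],"turn":[[0,0,0],[0,0,0],[0,0,0],[0,0,0],[0,0,0]],"fingers":[0.4,-0.5,-0.5,-0.5,-0.5]}' 25
python3 plan.py -120 0.006 30 0.188;python3 top.py w10
python3 -m handwheel '{"translation":[[0.01,-0.007,-0.022],[0.01,-0.007,-0.022],[0.01,-0.007,-0.022],[0.01,-0.007,-0.022],[0.01,-0.007,-0.022]],"turn":[[0.417,-0.264,-0.869],[0.417,-0.264,-0.869],[0.417,-0.264,-0.869],[0.417,-0.264,-0.869],[0.417,-0.264,-0.869]],"fingers":[-0.5,-0.5,-0.5,-0.5,-0.5]}'
python3 plan.py -120 0.003 60 0.188;python3 top.py w11; python3 -c "
from workcell import bot;print(bot.state()['ft_torque'])"
```

```text
time_s: 10.32
tcp_pos: [0.3834, -0.2778, 0.2523]
eef_rot: [0.223, 0.848, 0.465, 0.124]
contact_force: [0.3, 0.3, -0.1]
grip_width: 0.463
gripper_force: 24.2
move units [0.02 0.03 0.03] turn units [-0.02  0.01  0.02] tgt [ 0.384 -0.277  0.253] j [ 0.89  0.35 -0.47  2.31  1.59  0.19 -1.61] F [ 0.3  0.3 -0.1]
face -0.0041 8349 top 0.0426 h 0.0078 centre 0.0 -0.0 r 0.024 tilt deg [-1.3  3.8] line az None 1
time_s: 10.78
tcp_pos: [0.3842, -0.2788, 0.2493]
eef_rot: [0.184, 0.94, 0.227, 0.177]
contact_force: [-2.7, 0.5, 0.1]
grip_width: 0.468
gripper_force: 24.2
move units [0.04 0.04 0.04] turn units [-0.03  0.01  0.07] tgt [ 0.385 -0.278  0.25 ] j [ 0.97  0.37 -0.55  2.3   1.6   0.23 -2.14] F [-2.7  0.5  0.1]
face -0.0041 10894 top 0.04 h 0.0051 centre -0.0 0.0 r 0.0241 tilt deg [1.1 4.7] line az None 0
[ 0.34461274  0.65571691 -0.08216834]
```

```bash
python3 -m handwheel '{"translation":[[0.01,-0.007,-0.022],[0.01,-0.007,-0.022],[0.01,-0.007,-0.022],[0.01,-0.007,-0.022],[0.01,-0.007,-0.022]],"turn":[[0.417,-0.264,-0.869],[0.417,-0.264,-0.869],[0.417,-0.264,-0.869],[0.417,-0.264,-0.869],[0.417,-0.264,-0.869]],"fingers":[-0.5,-0.5,-0.5,-0.5,-0.5]}'
python3 plan.py -120 0.000 90 0.188;python3 top.py w12; python3 -c "
from workcell import bot;print(bot.state()['ft_torque'])
from cap import *;cap('top','t2')"
python3 - <<'E'
import cv2;a=[cv2.imread(f"pics/{n}.png")[150:400,130:510] for n in("w10","w12")];cv2.imwrite("pics/c12.png",cv2.hconcat(a))
E
```

```text
time_s: 11.25
tcp_pos: [0.3852, -0.2792, 0.2467]
eef_rot: [0.132, 0.967, -0.022, 0.218]
contact_force: [-6.8, 4.3, 7.7]
grip_width: 0.446
gripper_force: 25.0
move units [0.05 0.02 0.04] turn units [-0.01 -0.    0.03] tgt [ 0.386 -0.279  0.248] j [ 1.04  0.4  -0.64  2.29  1.61  0.27 -2.66] F [-6.8  4.3  7.7]
face -0.0041 12060 top 0.0388 h 0.004 centre 0.0002 0.0001 r 0.024 tilt deg [4.9 3.5] line az None 0
[0.74003811 0.85074662 0.18199983]
```

View pics/c12.png

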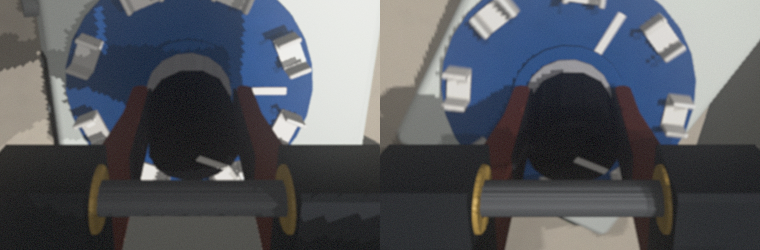

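```bash
python3 -m handwheel '{"translation":[[0.01,-0.007,-0.022],[0.01,-0.007,-0.022],[0,0,0]],"turn":[[0.417,-0.264,-0.869],[0.417,-0.264,-0.869],[0,0,0]],"fingers":[-0.5,-0.5,-0.5]}'
python3 plan.py -120 0.000 102 0.188;python3 top.py w13
python3 -m handwheel '{"translation":[[0,0,0],[0,0,0],[0,0,0],[0,0,0]],"turn":[[0,0,0],[0,0,0],[0,0,0],[0,0,0]],"fingers":[0.4,0.4,0.4,0.4]}'
python3 top.py w14
```

```text
time_s: 11.6
tcp_pos: [0.3865, -0.2795, 0.2458]
eef_rot: [0.108, 0.959, -0.122, 0.232]
contact_force: [-0.1, 1.5, -0.4]
grip_width: 0.443
gripper_force: 25.0
move units [-0.01  0.04  0.08] turn units [-0.02  0.01  0.02] tgt [ 0.386 -0.279  0.248] j [ 1.06  0.41 -0.67  2.29  1.62  0.28 -2.86] F [-0.1  1.5 -0.4]
face -0.0041 12327 top 0.0378 h 0.0029 centre 0.0008 0.0002 r 0.0237 tilt deg [5.3 1.7] line az None 0
time_s: 11.98
tcp_pos: [0.3866, -0.2802, 0.246]
eef_rot: [0.109, 0.959, -0.121, 0.231]
contact_force: [0.5, 0.5, -0.1]
grip_width: 0.687
gripper_force: 0.0
face -0.0041 11219 top 0.0364 h 0.0016 centre -0.0017 -0.003 r 0.0201 tilt deg [1.7 3.8] line az None 0
```

```bash
python3 -m handwheel '{"translation":[[-0.05,0.03,0.1],[0,0,0],[0,0,0],[0,0,0],[0,0,0]],"turn":[[-0.417,0.264,0.869],[-0.417,0.264,0.869],[-0.417,0.264,0.869],[-0.417,0.264,0.869],[-0.417,0.264,0.869]],"fingers":[0.4,0.4,0.4,0.4,0.4]}' >/dev/null
python3 -m handwheel '{"translation":[[0,0,0],[0,0,0],[0,0,0],[0,0,0],[0,0,0]],"turn":[[-0.417,0.264,0.869],[-0.417,0.264,0.869],[-0.417,0.264,0.869],[-0.417,0.264,0.869],[-0.417,0.264,0.869]],"fingers":[0.4,0.4,0.4,0.4,0.4]}'
python3 top.py w15
python3 -m handwheel '{"translation":[[0,0,0],[0,0,0],[0,0,0],[0,0,0],[0,0,0]],"turn":[[0,0,0],[0,0,0],[0,0,0],[0,0,0],[0,0,0]],"fingers":[-0.5,-0.5,-0.5,-0.5,-0.5]}'
python3 -m handwheel '{"translation":[[0.01,-0.007,-0.022],[0.01,-0.007,-0.022],[0.01,-0.007,-0.022],[0.01,-0.007,-0.022]],"turn":[[0.417,-0.264,-0.869],[0.417,-0.264,-0.869],[0.417,-0.264,-0.869],[0.417,-0.264,-0.869]],"fingers":[-0.5,-0.5,-0.5,-0.5]}'
python3 top.py w16;python3 -c "
from workcell import bot;print(bot.state()['ft_torque'])"
```

```text
time_s: 12.87
tcp_pos: [0.3853, -0.2793, 0.2485]
eef_rot: [0.21, 0.89, 0.377, 0.146]
contact_force: [-0.4, 0.6, 0.7]
grip_width: 0.7
gripper_force: 0.0
face -0.0042 9368 top 0.0365 h 0.0017 centre -0.0018 -0.0027 r 0.0204 tilt deg [2.8 2.9] line az None 0
time_s: 13.33
tcp_pos: [0.3845, -0.2786, 0.248]
eef_rot: [0.209, 0.892, 0.374, 0.146]
contact_force: [-3.2, 2.7, 2.8]
grip_width: 0.443
gripper_force: 24.9
time_s: 13.67
tcp_pos: [0.3858, -0.279, 0.2464]
eef_rot: [0.174, 0.95, 0.179, 0.187]
contact_force: [-8.8, 6.2, 13.1]
grip_width: 0.444
gripper_force: 25.0
face -0.0041 11961 top 0.0356 h 0.0006 centre 0.0007 0.0008 r 0.0236 tilt deg [1.  1.4] line az None 0
[0.63197398 0.83502721 0.11532091]
```

```bash
python3 -m handwheel '{"translation":[[0,0,0],[0,0,0],[0,0,0]],"turn":[[0.417,-0.264,-0.869],[0.417,-0.264,-0.869],[0,0,0]],"fingers":[-0.5,-0.5,-0.5]}'
python3 -c "
from workcell import bot;print(bot.state()['ft_torque'])"
python3 -m handwheel '{"translation":[[0,0,0],[0,0,0],[0,0,0],[0,0,0]],"turn":[[0,0,0],[0,0,0],[0,0,0],[0,0,0]],"fingers":[0.4,0.4,0.4,0.4]}'
python3 top.py w17
python3 -m handwheel '{"translation":[[-0.4,0.25,0.85],[-0.4,0.25,0.85],[-0.4,0.25,0.85],[-0.3,0.2,0.85],[0,0,0]],"turn":[[0,0,0],[0,0,0],[0,0,0],[0,0,0],[0,0,0]],"fingers":[0.4,0.4,0.4,0.4,0.4]}'
python3 top.py w18
python3 - <<'E'
import cv2;a=cv2.imread("pics/w18.png")[50:350,130:530];cv2.imwrite("pics/c18.png",cv2.resize(a,(800,600)))
E
```

```text
time_s: 13.97
tcp_pos: [0.3858, -0.2793, 0.2461]
eef_rot: [0.153, 0.964, 0.079, 0.204]
contact_force: [-5.2, 2.7, 5.4]
grip_width: 0.452
gripper_force: 25.0
[0.60240477 0.82613434 0.2914181 ]
time_s: 14.3
tcp_pos: [0.3864, -0.2801, 0.2462]
eef_rot: [0.154, 0.963, 0.08, 0.204]
contact_force: [-0.4, 0.7, 0.1]
grip_width: 0.69
gripper_force: 0.0
face -0.0041 12440 top 0.035 h 0.0001 centre -0.0007 -0.0024 r 0.0202 tilt deg [0.2 0.9] line az None 0
time_s: 14.77
tcp_pos: [0.3539, -0.2607, 0.3206]
eef_rot: [0.156, 0.963, 0.079, 0.204]
contact_force: [0.3, 0.1, -0.4]
grip_width: 0.703
gripper_force: 0.0
face -0.0042 8551 top 0.035 h 0.0002 centre -0.0012 -0.0023 r 0.0198 tilt deg [0.5 1.3] line az None 0
```

View pics/c18.png

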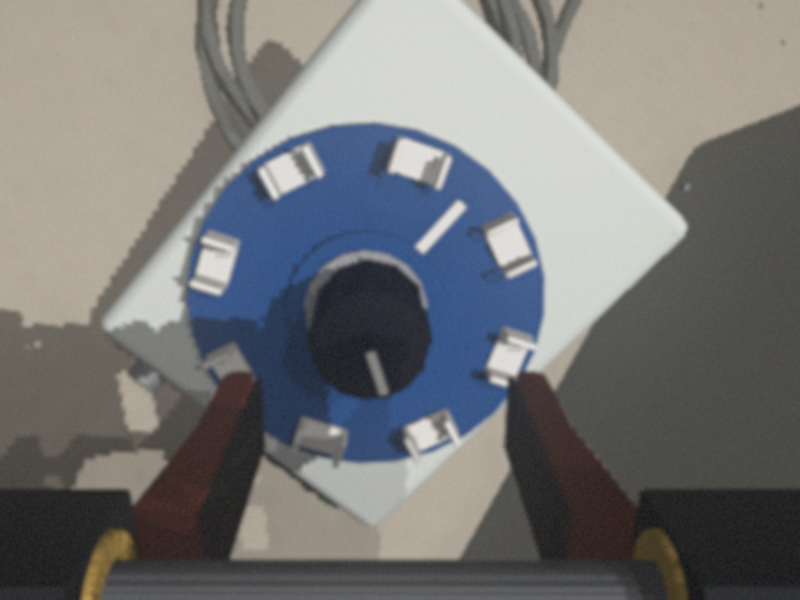

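The black knob is seated: measured 0.2 mm above the seat, tilt about 1.4°, and within about 2.5 mm of the axis. In the crop it sits on the washer at (370,330) with the gripper clear. Red and yellow were never touched in the tray.

```bash
python3 -c "
from workcell import bot;print(bot.close_job())"
```

```text
the job is handed in; nothing more can be done
None
```

The black knob was the one that bit; it is screwed home on the spindle (about 0.2 mm above the seat by the wrist camera), red and yellow were left untouched in the tray, and the job is handed in, with no verdict returned.

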